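Index the pipe carrier to the tack-weld station

TASK

Two short slide rails lie side by side on the welding bench, each with a carrier parked at its right-hand end (as seen from the robot). Slide the carrier that holds the flanged pipe stub along its rail, to the left, to the next station - the first of the two station posts beside its rail, not the second - so that it sits in the detent with its middle level with that post, and leave it there. Leave the empty carrier where it is.

Things in the scene. Friction and masses are not known exactly. Their poses are not given: they have to be found in the camera images.
- pipe_carrier (a joint): travel (m) of the carrier with the flanged pipe: 0 at the right (-y) end, growing to the left, limit 0.255. Next (first) station at 0.120, second at 0.225. Slides with 2 to 4 N of friction and stays where left; a sprung ball clicks over rail ridges 13 mm before and after each station (some 5 to 15 N to cross, by speed) and draws the carrier into the dip between.
- push_face (a point): centre of the right (-y) face of the pipe carrier's upright grey push plate, 64 mm up; y axis along the rail, z up. Plate 50 mm wide, 12 thick, 42 to 86 mm above the bench; behind it free above 36 mm. Grey carrier 60 x 90 mm, its middle 45 mm ahead (+y) of this face. 28 mm ahead of the plate lies the dark pipe, 42 mm diameter, 62 mm flange at its far end, top 107 mm up.
- rail_a_station (a point): first station of the pipe carrier's rail, on the centre line, rail top, 30 mm up; y axis along the rail towards the left, z up. The carrier's middle must come here (push face 45 mm before it). Aluminium rail 40 x 400 mm; beside it, 45 mm to its far (+x) side, a steel post 56 mm high, 14 wide, at each station; the second post is 105 mm further on.
- empty_plate (a point): the same point on the push plate of the other carrier, which is alike but has an empty V-block and no pipe, on its own like rail, nearer to the robot or farther than the first. To be left where it is.

How it is judged:
At the end, for the whole second after the job is handed in: The pipe carrier rests in the detent of the first station, its middle within 10 mm of it along the rail (travel 0.110 to 0.130 m), standing still; the empty carrier is within 10 mm of where it started (value of joint pipe_carrier between 0.11 and 0.13 m and velocity of joint pipe_carrier between -0.01 and 0.01 m/s and distance of empty_plate from where it was at the start of the episode below 0.01 m); the robot touches nothing.
It fails at once if the empty carrier is moved more than 10 mm (distance of empty_plate from where it was at the start of the episode above 0.01 m).
It also fails if it takes over 32 s, if anything falls off the work surface, if the arm or the gripper's body presses on something with over 40 N, if the wrist force passes 120 N, or if a joint passes its speed limit or range.

ROBOT

A 6-joint arm with a two-finger parallel gripper is mounted at the origin on the work surface. World frame = base frame: x ahead of the robot, y to its left, z up, the work surface at z = 0. Lengths are in m, angles in rad, forces in N, time in s.
With the tool pointing down it reaches from about 0.275 to 0.975 m from the base axis. Payload 8.4 kg.
Tool frame: the origin (TCP) lies between the finger pads; the fingertips stand ctrl.nose_length ahead of it and the grasp point (between the pads) lies 2 mm behind it (ctrl.nose_length is the distance from the TCP to the fingertips, in m); z points along the fingers, y is the direction in which the jaws open and shut (so a half turn about z gives the same grasp; the last joint's range is limited). The gripper opens to 92 mm and grips with 3 to 60 N. Pads are 20 mm wide; open, the fingers measure 128 mm over their backs; the gripper's body (75 mm by 189 mm) begins 69 mm behind the grasp point.
Start: joints at [-1.124, 0.353, 1.633, -0, 1.155, -0.002], TCP at [0.271, -0.563, 0.232] pointing down, gripper open.
Joint ranges: [-2.63, 2.63], [-0.92, 2.1], [0.06, 2.66], [-1.3, 4.44], [0, 2.69], [-3.02, 3.02]. Speed limits (rad/s): [2.22, 2.22, 2.79, 3.14, 3.14, 3.14].

INTERFACE

Orientations are given as a unit quaternion [x, y, z, w].
In Python, from rig import ctrl, cams gives the robot as it stands.
- The arm moves only by the tool play_rows, never from a script. Its argument "deltas" is a list of rows, each a list of 4 numbers: the shift along the tool's x, y, z in m, then the turn about the tool's z in degrees. A call has 1 to 20 rows; each row is the pose to reach, as a shift and turn from the pose commanded when the call began, along the tool's axes at that moment; what a row does not reach only later rows make up. A row lasts 1/12 s, in which the tool goes at most 41.7 mm and 7.16 degrees, less where a joint would pass 70% of its speed; a pose out of reach is approached as far as the arm can. A call with a gripper value outside its range is refused whole. "gripper" is the gripper's target within -1 to 1 (shut at 1, half-way at 0, fully open at -1), set as the call begins (left out, the last holds). The fingers move at their own pace and stop on an object; "squeeze" is the grip in N (left out, the last holds). Time passes only in rows, so rows that repeat a pose let the fingers close. It gives the time, the measured TCP pose, the force and the opening at its end, in the units of the state.
- ctrl.get_state(): the state, without advancing time (a new reading comes with each control period).
- cams.get_image(name): name is "scene" or "side" or "wrist"; returns a dict with "img" (400x640x3 uint8, red, green, blue), "fx", "fy", "cx", "cy" (pixels), "eye" and "attitude" of the camera in the world; the wrist camera has in their place "hand_eye" (4x4, takes a point from camera to tool coordinates, whose origin is the TCP and whose axes are the flange's). Camera axes: x right, y up, looking along -z (the intrinsics and any distortion apply to the point x, -y, -z); pixel columns grow to the right and rows downward; lengths in m; the calibration is good to about 2 mm. A picture is of the moment at which its call begins: read the wrist's pose just before it. There is no depth.
- ctrl.close_job(): hands the job in, once; it reports no verdict.
The state is a dict: "time_s": time; "joint_pos": joint angles; "joint_vel": joint speeds; "joint_efforts": joint torques, N m; "tool_pos": TCP position; "orientation": TCP orientation; "force": force on the tool from outside, world axes, zero at the start; "torque": the same for the moment, N m; "width": finger opening in m.
Only numpy, scipy, OpenCV 4.12 (cv2) and the standard library are available. Lean on these libraries where they do the work, as an engineer would, in place of code of your own. Each camera call takes 0.05 s, during which the arm holds its last target. There are 200 camera calls.

## Working session

There is one attempt and no reset: what is moved stays moved. The work goes in short steps, Python scripts to look and compute and a tool call to move; the robot and the scene stay as the last step left them, time stands still between calls to the robot, and variables do not carry over. Pictures are saved under pics/ and viewed, about 8 in all and at most 12, crops included, and the job is handed in when it is done.

Besides the shell and the picture viewer there is one more tool, called after ">>>" as name([rows], argument=value, ...), one row to a line, values as JSON. play_rows: Moves the arm, as the interface text tells. Its arguments: {"type":"object","properties":{"deltas":{"type":"array"},"gripper":{"type":"number"},"squeeze":{"type":"number"}},"required":["deltas"]}

```bash
mkdir -p pics; ls; python3 - <<'E'
from rig import ctrl, cams
import cv2,numpy as np
s=ctrl.get_state();print(s, ctrl.nose_length)
for n in ["scene","side"]:
    d=cams.get_image(n);cv2.imwrite(f"pics/{n}0.png",d["img"][:,:,::-1])
    print(n,{k:np.round(v,4).tolist() for k,v in d.items() if k!="img"})
E
```

```text
pics
{'time_s': 0.0, 'joint_pos': array([-1.12439753e+00,  3.53664113e-01,  1.63412885e+00,  2.08877799e-05,
        1.15523746e+00, -2.38416766e-03]), 'joint_vel': array([-0.00137102, -0.00062137, -0.0002378 , -0.00044567,  0.0006385 ,
       -0.00016083]), 'joint_efforts': array([-5.82356788e-04, -5.93851519e+01, -3.34215975e+01,  6.95682946e-02,
        2.34791497e-02, -1.14461818e-04]), 'tool_pos': array([ 0.27097314, -0.56266397,  0.23085599]), 'orientation': array([ 9.74930378e-01,  2.22508968e-01, -1.48972246e-04, -7.03344359e-04]), 'force': array([0.1866664 , 0.14047932, 0.62491263]), 'torque': array([0.02628316, 0.0505043 , 0.03563204]), 'width': 0.09200715032794775} 0.017
scene {'fx': 472.6687, 'fy': 472.6687, 'cx': 323.8722, 'cy': 200.4974, 'eye': [1.2438, 0.2144, 0.6036], 'attitude': [0.2626, 0.3979, 0.74, 0.4745]}
side {'fx': 440.7254, 'fy': 440.7254, 'cx': 309.0577, 'cy': 198.2743, 'eye': [0.4878, 0.4057, 0.6622], 'attitude': [-0.0283, 0.3444, 0.9357, -0.0717]}
```

View pics/scene0.png

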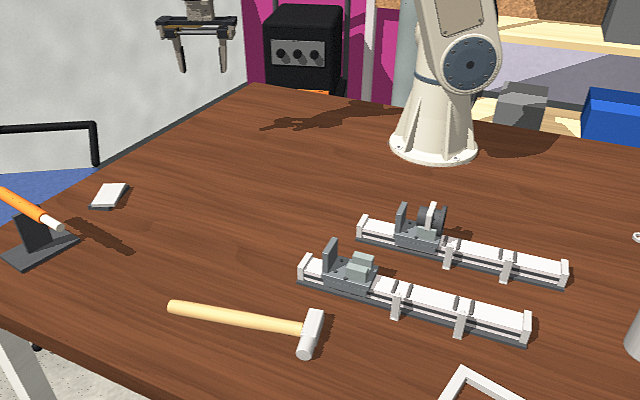

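View pics/side0.png

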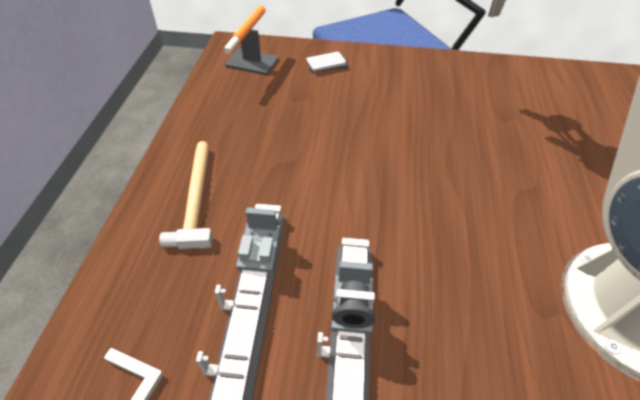

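The pipe is on the rail nearer the robot: in the scene view its carrier is at about (420,225), and in the side view at about (352,290). The empty carrier is on the farther rail. I'll enlarge both.

```bash
python3 - <<'E'
import cv2
a=cv2.imread("pics/scene0.png")[190:300,345:585]; cv2.imwrite("pics/sc.png",cv2.resize(a,None,fx=3.3333,fy=3.3333,interpolation=2))
a=cv2.imread("pics/side0.png")[230:400,290:410]; cv2.imwrite("pics/sd.png",cv2.resize(a,None,fx=3.5,fy=3.5,interpolation=2))
E
```

```text
(no output)
```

View pics/sc.png

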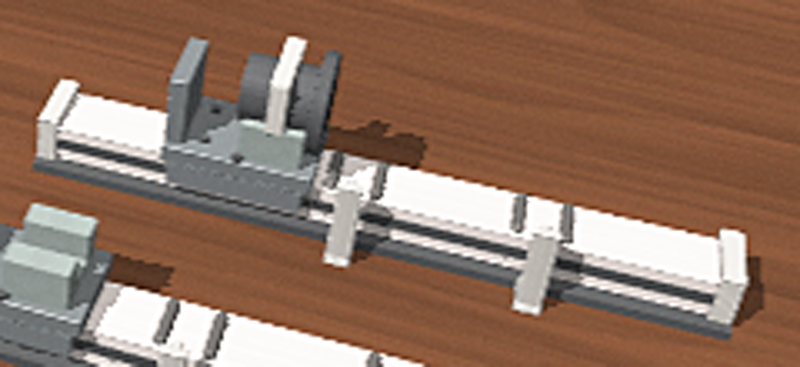

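View pics/sd.png

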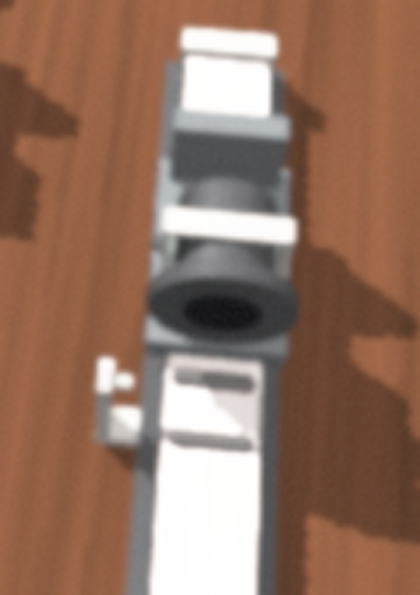

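The scene crop shows the first-station ridges at about (333,171) and (377,182), and the plate top from (190,40)/(207,42) to (171,82)/(187,86). The side crop shows ridges at (214,379) and (211,440), and the plate's top edge at y≈122, x 172–290.

```bash
cat > h.py <<'E'
import numpy as np
from scipy.spatial.transform import Rotation as R
C={"scene":(472.6687,323.8722,200.4974,[1.2438,.2144,.6036],[.2626,.3979,.74,.4745],345,190,3.3333),
"side":(440.7254,309.0577,198.2743,[.4878,.4057,.6622],[-.0283,.3444,.9357,-.0717],290,230,3.5)}
def pt(n,u,v,z):
    f,cx,cy,e,q,ox,oy,s=C[n]; u=u/s+ox; v=v/s+oy
    d=R.from_quat(q).apply([(u-cx)/f,-(v-cy)/f,-1]); e=np.array(e)
    return e+d*(z-e[2])/d[2]
E
python3 - <<'E'
from h import *
for n,l,u,v,z in [("scene","r1far",337,153,.031),("scene","r1near",330,190,.031),("scene","r2far",380,164,.031),("scene","r2near",375,200,.031),
("scene","r3far",520,197,.031),("scene","r3near",516,231,.031),("scene","r4far",568,206,.031),("scene","r4near",563,243,.031),
("scene","p-y far",190,39,.086),("scene","p+y far",208,42,.086),("scene","p-y near",172,80,.086),("scene","p+y near",187,83,.086),
("side","r1",214,379,.031),("side","r2",211,440,.031),("side","pl L",175,115,.086),("side","pl R",290,118,.086),("side","pl L+y",172,133,.086),("side","pl R+y",288,136,.086),
("side","railL",185,108,.03),("side","railR",268,110,.03),("side","railL2",152,560,.03),("side","railR2",257,560,.03)]:
    print(n,l,pt(n,u,v,z).round(4))
E
```

```text
scene r1far [0.4533 0.1325 0.031 ]
scene r1near [0.4905 0.1364 0.031 ]
scene r2far [0.4531 0.1581 0.031 ]
scene r2near [0.4886 0.162  0.031 ]
scene r3far [0.4501 0.2379 0.031 ]
scene r3near [0.4827 0.2397 0.031 ]
scene r4far [0.4468 0.2641 0.031 ]
scene r4near [0.4823 0.2649 0.031 ]
scene p-y far [0.4537 0.0357 0.086 ]
scene p+y far [0.4523 0.0464 0.086 ]
scene p-y near [0.5003 0.0386 0.086 ]
scene p+y near [0.4995 0.0474 0.086 ]
side r1 [0.4692 0.1343 0.031 ]
side r2 [0.4681 0.1604 0.031 ]
side pl L [0.4987 0.0418 0.086 ]
side pl R [0.449  0.0357 0.086 ]
side pl L+y [0.499 0.051 0.086]
side pl R+y [0.4493 0.0449 0.086 ]
side railL [0.4954 0.0018 0.03  ]
side railR [ 0.456  -0.0031  0.03  ]
side railL2 [0.4865 0.2109 0.03  ]
side railR2 [0.4457 0.2046 0.03  ]
```

>>> play_rows([
  [0.004,-0.004,0,-0.7],
  [0.017,-0.017,0,-2.7],
  [0.039,-0.038,0,-6],
  [0.065,-0.063,0,-10],
  [0.092,-0.09,0,-14.4],
  [0.12,-0.117,0,-18.8],
  [0.148,-0.144,0,-23.1],
  [0.176,-0.171,0,-27.5],
  [0.204,-0.199,0,-31.8],
  [0.232,-0.226,0,-36.2],
  [0.26,-0.253,0,-40.5],
  [0.288,-0.28,0,-44.9],
  [0.316,-0.307,0,-49.2],
  [0.344,-0.334,0,-53.6],
  [0.37,-0.359,0,-57.6],
  [0.391,-0.38,0,-61],
  [0.408,-0.397,0,-63.7],
  [0.421,-0.41,0,-65.7],
  [0.428,-0.416,0,-66.7],
  [0.43,-0.418,0,-67],
], gripper=1, squeeze=30)

```text
time_s: 1.77
tool_pos: [0.4774, 0.0013, 0.2315]
orientation: [0.689, 0.725, 0.0, -0.0]
force: [1.0, 0.3, -0.4]
width: 0.0004
```

```bash
python3 - <<'E'
from rig import ctrl, cams
import cv2,numpy as np
s=ctrl.get_state();print(s["time_s"],s["tool_pos"],s["orientation"],s["width"],s["force"])
d=cams.get_image("wrist");cv2.imwrite("pics/w1.png",d["img"][:,:,::-1])
print({k:np.round(v,4).tolist() for k,v in d.items() if k!="img"})
E
```

```text
1.7667 [0.47738807 0.00130149 0.23147227] [ 6.89206413e-01  7.24565051e-01  8.18032406e-06 -7.94923381e-05] 0.0003518256240145183 [ 0.98862524  0.31480384 -0.35292253]
{'fx': 331.8336, 'fy': 331.8336, 'cx': 313.0731, 'cy': 195.551, 'hand_eye': [[-0.0006, 0.9689, 0.2475, 0.069], [1.0, 0.0005, 0.0003, 0.0002], [0.0002, 0.2475, -0.9689, -0.1524], [0.0, 0.0, 0.0, 1.0]]}
```

View pics/w1.png

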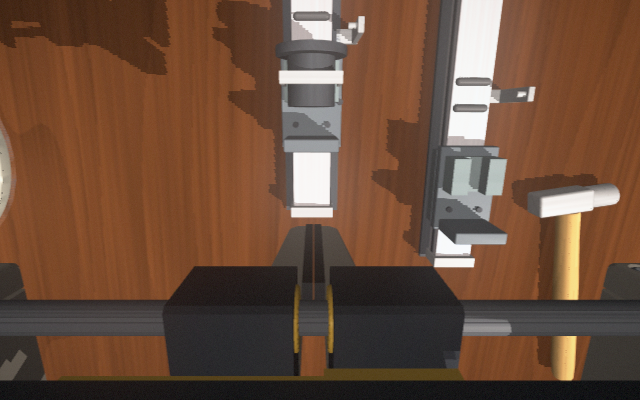

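The wrist view shows the plate's lower (−y) top edge at row ≈151, columns 284–338, the end cap at row ≈212, and one visible ridge at (311,15). The fingers are lined up with the rail.

```bash
python3 - <<'E'
import numpy as np
from scipy.spatial.transform import Rotation as R
H=np.array([[-0.0006,0.9689,0.2475,0.069],[1,0.0005,0.0003,0.0002],[0.0002,0.2475,-0.9689,-0.1524],[0,0,0,1]])
T=np.eye(4);T[:3,:3]=R.from_quat([.689206,.724565,0,-.00008]).as_matrix();T[:3,3]=[.47739,.0013,.23147]
W=T@H;print(T[:3,:3].round(3))
for l,u,v,z in [("pl-L",284,151,.086),("pl-R",338,151,.086),("pl+L",284,140,.086),("ridge+",311,15,.031),("railL",293,200,.03),("railR",330,200,.03),("cap lo",312,216,.035)]:
    d=W[:3,:3]@[(u-313.07)/331.83,-(v-195.55)/331.83,-1];print(l,(W[:3,3]+d*(z-W[2,3])/d[2]).round(4))
E
```

```text
[[-0.05   0.999 -0.   ]
 [ 0.999  0.05   0.   ]
 [ 0.    -0.    -1.   ]]
pl-L [0.4498 0.0341 0.086 ]
pl-R [0.4981 0.0365 0.086 ]
pl+L [0.4495 0.0438 0.086 ]
ridge+ [0.4676 0.1595 0.031 ]
railL [ 0.4566 -0.0262  0.03  ]
railR [ 0.4975 -0.0242  0.03  ]
cap lo [ 0.4784 -0.0421  0.035 ]
```

>>> play_rows([
  [0,0,0.005,0],
  [0,0,0.015,0],
  [0,0,0.035,0],
  [0,0,0.06,0],
  [0,0,0.085,0],
  [0,0,0.11,0],
  [0,0,0.13,0],
  [0,0,0.147,0],
  [0,0,0.158,0],
  [0,0,0.163,0],
  [0.003,0,0.164,0],
  [0.008,0,0.164,0],
  [0.012,0,0.164,0],
  [0.015,0,0.164,0],
  [0.018,0,0.164,0],
  [0.018,0,0.164,0],
])

```text
time_s: 3.15
tool_pos: [0.4767, 0.0187, 0.0681]
orientation: [0.69, 0.724, 0.0, 0.0]
force: [0.1, 0.3, -0.6]
width: 0.0004
```

>>> play_rows([
  [0.002,0,0,0],
  [0.004,0,0,0],
  [0.006,0,0,0],
  [0.008,0,0,0],
  [0.01,0,0,0],
  [0.012,0,0,0],
  [0.014,0,0,0],
  [0.014,0,0,0],
])

```text
time_s: 3.82
tool_pos: [0.4757, 0.0324, 0.0676]
orientation: [0.69, 0.724, 0.0, -0.0]
force: [0.3, 0.1, -0.2]
width: 0.0002
```

```bash
python3 - <<'E'
from rig import ctrl, cams
import cv2
s=ctrl.get_state();print(s["tool_pos"],s["force"])
a=cams.get_image("scene")["img"][190:300,345:585,::-1]; cv2.imwrite("pics/sc2.png",cv2.resize(a,None,fx=3.3333,fy=3.3333,interpolation=2))
E
```

```text
[0.47573735 0.03239187 0.0675946 ] [ 0.34192507  0.05586924 -0.23924042]
```

View pics/sc2.png

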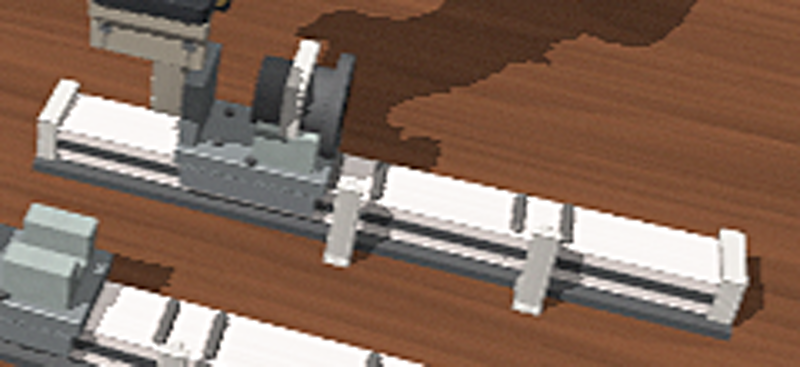

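The carrier has moved about 8 mm (its left edge went from column 165 to 179), so the finger is touching it and its half-width of about 10 mm holds. About 60 mm remain; the ridge comes at about 47 mm.

>>> play_rows([
  [0.002,0,0,0],
  [0.005,0,0,0],
  [0.008,0,0,0],
  [0.011,0,0,0],
  [0.014,0,0,0],
  [0.017,0,0,0],
  [0.02,0,0,0],
  [0.023,0,0,0],
  [0.026,0,0,0],
  [0.029,0,0,0],
  [0.032,0,0,0],
  [0.034,0,0,0],
  [0.036,0,0,0],
  [0.038,0,0,0],
  [0.04,0,0,0],
  [0.042,0,0,0],
  [0.043,0,0,0],
  [0.044,0,0,0],
  [0.044,0,0,0],
])

```text
time_s: 5.45
tool_pos: [0.4735, 0.076, 0.0676]
orientation: [0.69, 0.724, -0.0, -0.0]
force: [-0.9, -2.6, -0.7]
width: 0.0001
```

>>> play_rows([
  [0.002,0,0,0],
  [0.004,0,0,0],
  [0.006,0,0,0],
  [0.008,0,0,0],
  [0.01,0,0,0],
  [0.011,0,0,0],
  [0.012,0,0,0],
  [0.012,0,0,0],
])

```text
time_s: 6.12
tool_pos: [0.4732, 0.0883, 0.0676]
orientation: [0.69, 0.724, 0.0, -0.0]
force: [0.0, 0.0, 0.8]
width: 0.0003
```

```bash
python3 - <<'E'
from rig import ctrl, cams
import cv2
s=ctrl.get_state();print(s["time_s"],s["tool_pos"],s["force"])
a=cams.get_image("scene")["img"][190:300,345:585,::-1]; cv2.imwrite("pics/sc3.png",cv2.resize(a,None,fx=3.3333,fy=3.3333,interpolation=2))
E
```

```text
6.1167 [0.47315512 0.08834724 0.06763912] [0.02813979 0.02547451 0.78286423]
```

View pics/sc3.png

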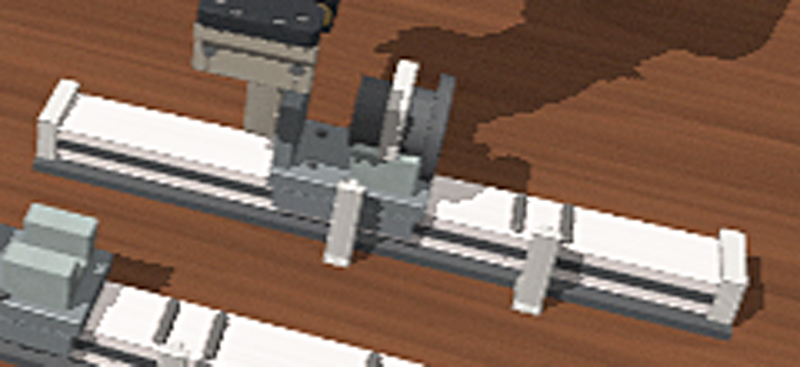

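The force is now zero: the carrier clicked over the ridge and was drawn ahead of the finger. Next I back off, rise and verify.

>>> play_rows([
  [-0.003,0,0,0],
  [-0.01,0,0,0],
  [-0.02,0,0,0],
  [-0.03,0,0,0],
  [-0.038,0,0,0],
  [-0.04,0,-0.004,0],
  [-0.04,0,-0.015,0],
  [-0.04,0,-0.035,0],
  [-0.04,0,-0.06,0],
  [-0.04,0,-0.085,0],
  [-0.04,0,-0.11,0],
  [-0.04,0,-0.135,0],
  [-0.04,0,-0.152,0],
  [-0.04,0,-0.162,0],
  [-0.04,0,-0.164,0],
  [-0.04,0,-0.164,0],
])

```text
time_s: 7.5
tool_pos: [0.475, 0.0479, 0.2318]
orientation: [0.69, 0.724, 0.0, 0.0]
force: [0.8, -0.4, -0.2]
width: 0.0002
```

```bash
python3 - <<'E'
from rig import ctrl, cams
import cv2
s=ctrl.get_state();print(s["time_s"],s["tool_pos"],s["orientation"],s["force"])
w=cams.get_image("wrist")["img"][:,:,::-1]; cv2.imwrite("pics/w2.png",w)
E
```

```text
7.5 [0.47504934 0.04785317 0.23176329] [6.90285009e-01 7.23537454e-01 3.20288533e-04 2.36576012e-04] [ 0.79129058 -0.39139076 -0.15185518]
```

View pics/w2.png

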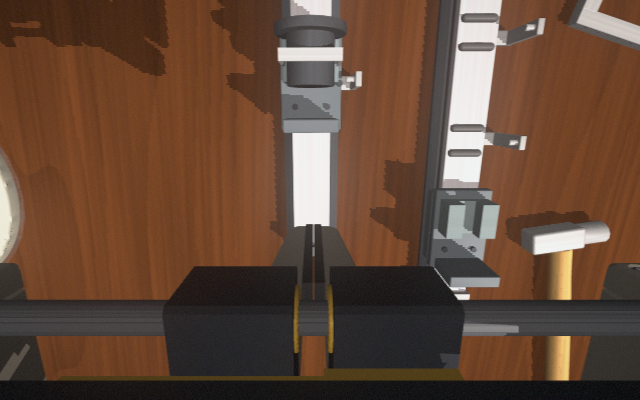

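The plate's −y top edge is at row ≈132 (columns 284–339), and the post sits beside the carrier at about (350,80). The empty carrier looks unmoved.

```bash
python3 - <<'E'
import numpy as np
from scipy.spatial.transform import Rotation as R
H=np.array([[-0.0006,0.9689,0.2475,0.069],[1,0.0005,0.0003,0.0002],[0.0002,0.2475,-0.9689,-0.1524],[0,0,0,1]])
T=np.eye(4);T[:3,:3]=R.from_quat([.690285,.723537,.00032,.00024]).as_matrix();T[:3,3]=[.47505,.04785,.23176]
W=T@H
for l,u,v,z in [("pl-",311,132,.086),("post top",352,80,.056)]:
    d=W[:3,:3]@[(u-313.07)/331.83,-(v-195.55)/331.83,-1];print(l,(W[:3,3]+d*(z-W[2,3])/d[2]).round(4))
E
```

```text
pl- [0.4711 0.0986 0.086 ]
post top [0.5072 0.1464 0.056 ]
```

```bash
python3 -c "
from rig import ctrl
print(ctrl.close_job())"
```

```text
the job is handed in; nothing more can be done
None
```

I slid the pipe carrier, on the rail nearer the robot, to the first station with the closed fingertips behind its push plate. I then backed off, raised the arm clear and handed the job in at about 7.5 s of the 32 s allowed.

**Final position:** the last wrist-camera picture put the carrier's middle at y ≈ 0.144 m. The station measured about 0.147 m from its rail ridges and about 0.144 m from its post. That leaves the carrier between 0 and 3 mm short, well within the 10 mm allowed. The camera calibration is good to about 2 mm, so the two station estimates agree only to about 3 mm.

**Detent:** the push force went from 2.6 N before the ridge to zero after it, which fits the carrier being drawn into the dip.

**Empty carrier:** it was never touched and looked unmoved in the last picture. I did not measure its position.

**Starting point:** the carrier began about 65 mm from the station, not the 120 mm that a start at travel 0 would give. I therefore set the push by the measured station rather than by a fixed 120 mm.

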